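# Tip the glove carton onto its back and set it against the stop rail

### The arm

A 6-joint arm with a two-finger parallel gripper is mounted at the origin on a cart in front of the work surface, level with it; the furniture and walls round the work are solid. World frame = base frame: x ahead of the robot, y to its left, z up, the work surface at z = 0. Lengths are in m, angles in rad, forces in N, time in s.
With the tool pointing down it reaches from about 0.225 to 0.875 m from the base axis. Payload 3.4 kg.
Tool frame: the origin (TCP) lies at the very end of the fingers, on their centre line; the grasp point (between the pads) lies 19 mm behind it; z points along the fingers, y is the direction in which the jaws open and shut (so a half turn about z gives the same grasp; the last joint's range is limited). The gripper opens to 85 mm and grips with 20 to 120 N. Pads are 22 mm wide; open, the fingers measure 114 mm over their backs; the gripper's body (76 mm by 85 mm) begins 54 mm behind the grasp point. The pads swing forward as they close: fully open they stand 13 mm farther back than shut.
Start: joints at [-1.45, 0.276, 1.505, -0, 1.361, -0.121], TCP at [0.138, -0.558, 0.231] pointing down, gripper open.
Joint ranges: [-2.89, 2.89], [-0.75, 2.08], [0.22, 2.7], [-1.18, 4.32], [0.11, 2.71], [-2.7, 2.7]. Speed limits (rad/s): [2.57, 2.57, 3.14, 3.14, 3.14, 3.14].

### API

Orientations are given as a unit quaternion [w, x, y, z].
In Python, from rig import get_state, get_image, camera_model, sign_off gives the robot as it stands. The module is installed in compiled form; this text tells all that it offers.
- The arm moves only by the tool drive_tool, never from a script. Its argument "motion" is text: rows parted by semicolons, each of 7 numbers parted by spaces: the turn, a rotation vector about the tool's x, y, z in degrees, then the shift along the tool's x, y, z in m, then the opening in per cent of the stroke, from 0 (shut) to 100 (fully open). In form: wx wy wz tx ty tz hand; .... A call has 1 to 12 rows; each row shifts and turns the pose as measured when the row begins, along the tool's axes as they then stand; what a row does not reach is not made up. A row lasts 1/8 s, in which the tool goes at most 62.5 mm and 10.7 degrees, less where a joint would pass 70% of its speed; a pose out of reach is approached as far as the arm can. A call is refused whole if a number of a shift passes 0.0625 or a number of a turn 10.7, either way. A call with a gripper value outside its range is refused whole. The fingers move at their own pace and stop on an object; "newtons" is the grip in N (left out, the last holds). Time passes only in rows, so rows that do not move let the fingers close. It gives the time, the measured TCP pose, the force and the opening at its end, in the units of the state.
- get_state(): the state, without advancing time (a new reading comes with each control period).
- get_image(name): name is "side" or "top" or "wrist"; returns (picture, depth): 480x640x3 uint8, red, green, blue; 480x640 float32, m along the optical axis (not along the pixel's ray), 0 where there is no reading.
- camera_model(name): a dict with "camera_matrix" (3x3 intrinsics, pixels), "cam_to_world" (4x4, takes a point from camera to world coordinates); the wrist camera has in their place "T_tool_cam" (4x4, takes a point from camera to tool coordinates, whose origin is the TCP and whose axes are the flange's). Camera axes: x right, y up, looking along -z (the intrinsics and any distortion apply to the point x, -y, -z); pixel columns grow to the right and rows downward; lengths in m; the calibration is good to about 2 mm. The wrist camera is an equidistant fisheye: a pixel r from the principal point sees the ray r / f radians off the axis. A picture is of the moment at which its call begins: read the wrist's pose just before it. camera_model takes no time and is no camera call.
- sign_off(): hands the job in, once; it reports no verdict.
The state is a dict: "clock": time; "qpos": joint angles; "qd": joint speeds; "effort": joint torques, N m; "position": TCP position; "ee_rot": TCP orientation; "contact_force": force on the tool from outside, world axes, zero at the start; "moment": the same for the moment, N m; "width": finger opening in m.
Only numpy, scipy, OpenCV 4.12 (cv2) and the standard library are available. Lean on these libraries where they do the work, as an engineer would, in place of code of your own. Each camera call takes 0.05 s, during which the arm holds its last target.

### The job

The white glove carton has been left standing on its narrow long side. Push it over so that it lies flat on its back with the blue oval opening facing up, then push it along the table until its long side lies flush against the steel stop rail, roughly centred on the rail. Use gentle pushes only: do not lift or carry the carton, and leave everything else on the table where it is.

Things in the scene. Friction and masses are not known exactly. Their poses are not given: they have to be found in the camera images.
- carton_center (a point): centre of the glove carton, a loose closed rigid box, 60 x 220 x 110 mm along its own x, y, z, white with a green band round each end. It starts standing: z up, centre 55 mm above the table. Its x axis points out of the 220 x 110 mm face with the flat blue oval opening (at the start roughly towards the rail); y runs along its length. With x pointing up it lies as wanted, centre 30 mm above the table.
- glove_carton: the same carton, about 0.25 kg, same axes; this point is the middle of the 60 x 220 mm side it starts on, 55 mm below carton_center along the carton's z. Pushed on a big face near the upper edge it tips over its far lower edge and falls by itself after leaning about 29 degrees; pushed low it slides. The plain back has one green stripe.
- rail_face (a point): middle of the lower edge of the front face of the stop rail, a steel angle fixed to the table: 260 mm long, flange 30 mm high and 4 mm thick, black end caps. x runs along the rail, z is up, y is level and points out of the front face towards the carton; its foot lies behind the face. The carton starts with its centre 0.16 to 0.20 m in front of the face.
- skin_spray: white and blue pump spray bottle, 44 mm across, 136 mm high, upright to the right of the rail; origin at the centre of its underside; a bystander
- ointment_bottle: small plain white bottle, 30 mm across, 55 mm high, upright to the left of the work; origin at the centre of its underside; a bystander
- steel_cup: small light grey cup, 66 mm across, 42 mm high, to the left of the work; origin at the centre of its underside; a bystander
- swab_stack: stack of white swabs, 46 x 60 x 28 mm, to the left of the work; origin at the centre of its underside; a bystander
- mug_dark: dark mug with a handle, 92 x 128 x 95 mm, to the right of the rail; origin at the centre of its underside; a bystander

How it is judged:
By the outcome, as a careful person would: the job done as asked, in the order asked, and still so for the second after the job is handed in, with the robot touching nothing.
It also fails if it takes over 51 s, if anything falls off the work surface, if the arm or the gripper's body presses on something with over 40 N, if the wrist force passes 120 N, or if a joint passes its speed limit or range.

## Working session

There is one attempt and no reset: what is moved stays moved. The work goes in short steps, Python scripts to look and compute and a tool call to move; the robot and the scene stay as the last step left them, time stands still between calls to the robot, and variables do not carry over. Pictures are saved under pics/ and viewed, and the job is handed in when it is done.

Besides the shell and the picture viewer there is one more tool, called after "Emit:" as a command line: name --argument value ..., lists and objects as JSON in quotes. drive_tool: Moves the arm, as the interface text tells. Its arguments: {"type":"object","properties":{"motion":{"type":"string"},"newtons":{"type":"number"}},"required":["motion"]}

```bash
mkdir -p pics; ls; python3 - <<'E'
from rig import *
import cv2,numpy as np
print(get_state())
for n in("side","top"):
    p,d=get_image(n);cv2.imwrite(f"pics/{n}0.png",p[:,:,::-1]);np.savez(f"{n}0.npz",p=p,d=d)
    print(n,camera_model(n))
print(camera_model("wrist"))
E
```

```text
pics
{'clock': 0.0, 'qpos': array([-1.44999240e+00,  2.76574126e-01,  1.50612768e+00,  1.37287992e-05,
        1.36070424e+00, -1.21000312e-01]), 'qd': array([ 0.00010683,  0.0016019 ,  0.0016361 ,  0.0010604 , -0.00025687,
        0.00109192]), 'effort': array([ 2.57245410e-04, -4.16772759e+01, -2.45804769e+01, -1.97227191e-04,
        1.09880735e-02,  7.87151293e-06]), 'position': array([ 0.13762167, -0.55774314,  0.23045379]), 'ee_rot': array([-9.06692730e-04,  9.92700003e-01,  1.20606311e-01,  6.80119486e-06]), 'contact_force': array([-0.69201063, -0.58261448, -0.0849833 ]), 'moment': array([ 0.01215167, -0.00611727, -0.01147764]), 'width': 0.08558402336141109}
side {'camera_matrix': array([[502.93653603,   0.        , 320.28073782],
       [  0.        , 502.93653603, 237.58818892],
       [  0.        ,   0.        ,   1.        ]]), 'cam_to_world': array([[-0.96631512,  0.14201124, -0.21463432,  0.2952929 ],
       [-0.2564654 , -0.46180686,  0.84909359,  1.04526311],
       [ 0.02146124,  0.87553825,  0.48267192,  0.6577066 ],
       [ 0.        ,  0.        ,  0.        ,  1
[... 377 characters left out ...]
       [ 1.81186536e-02,  9.78563726e-02,  9.95035600e-01,
         1.25616774e+00],
       [ 0.00000000e+00,  0.00000000e+00,  0.00000000e+00,
         1.00000000e+00]])}
{'camera_matrix': array([[371.64829954,   0.        , 318.2599251 ],
       [  0.        , 371.64829954, 242.51226379],
       [  0.        ,   0.        ,   1.        ]]), 'T_tool_cam': array([[ 7.82552493e-06,  9.51571325e-01,  3.07428062e-01,
         7.84695231e-02],
       [ 9.99999683e-01,  2.37429742e-04, -7.60362783e-04,
        -2.45995468e-06],
       [-7.96531986e-04,  3.07427970e-01, -9.51571021e-01,
        -1.43375913e-01],
       [ 0.00000000e+00,  0.00000000e+00,  0.00000000e+00,
         1.00000000e+00]])}
```

View pics/side0.png

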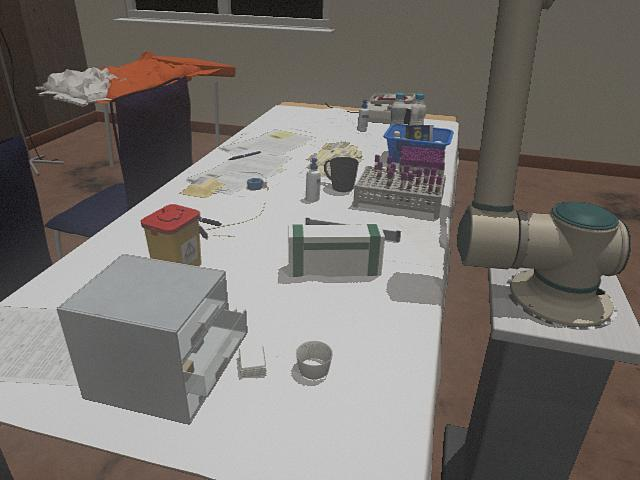

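View pics/top0.png

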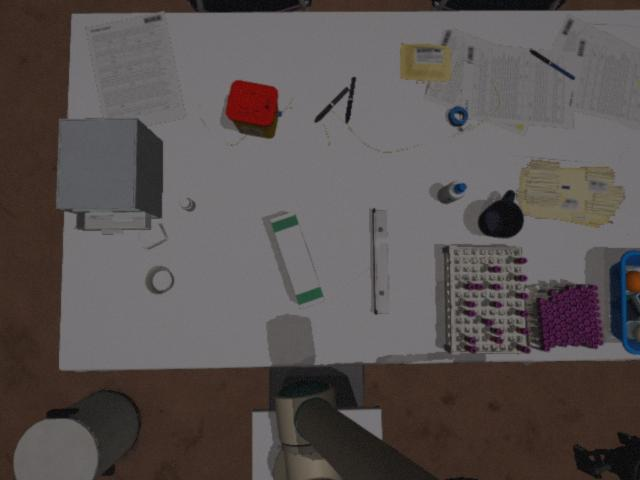

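```bash
cat > h.py <<'E'
import numpy as np,cv2
from rig import *
def cloud(n,d):
    m=camera_model(n);K=m["camera_matrix"];T=m["cam_to_world"]
    v,u=np.indices(d.shape)
    P=np.stack([(u-K[0,2])/K[0,0]*d,-(v-K[1,2])/K[1,1]*d,-d],-1)
    return P@T[:3,:3].T+T[:3,3]
def proj(n,P):
    m=camera_model(n);K=m["camera_matrix"];T=np.linalg.inv(m["cam_to_world"])
    q=np.atleast_2d(P)@T[:3,:3].T+T[:3,3]
    return np.c_[K[0,0]*q[:,0]/-q[:,2]+K[0,2],-K[1,1]*q[:,1]/-q[:,2]+K[1,2]]
def ray(n,u,v,z):
    m=camera_model(n);K=m["camera_matrix"];T=m["cam_to_world"]
    r=T[:3,:3]@np.array([(u-K[0,2])/K[0,0],-(v-K[1,2])/K[1,1],-1]);o=T[:3,3]
    return o+r*(z-o[2])/r[2]
def crop(p,x0,x1,y0,y1,s,f):
    cv2.imwrite(f,cv2.resize(p[y0:y1,x0:x1,::-1],None,fx=s,fy=s,interpolation=cv2.INTER_CUBIC))
E
python3 - <<'E'
from h import *
A=np.load("top0.npz");B=np.load("side0.npz")
ct=cloud("top",A["d"]);cs=cloud("side",B["d"])
def box(c,lo,hi):
    m=np.all((c>lo)&(c<hi),-1);return c[m]
for nm,c in(("top",ct),("side",cs)):
    q=box(c,[0.2,-0.02,0.095],[0.65,0.2,0.125]);
    r=cv2.minAreaRect((q[:,:2]*1000).astype(np.float32));print(nm,"carton top",r,np.median(q[:,2]),len(q)); print(cv2.boxPoints(r))
    q=box(c,[0.2,-0.25,0.018],[0.65,-0.06,0.04]);
    r=cv2.minAreaRect((q[:,:2]*1000).astype(np.float32));print(nm,"rail",r,np.median(q[:,2]),len(q));print(cv2.boxPoints(r))
crop(A["p"],180,440,180,380,3,"pics/t0c.png");crop(B["p"],220,460,130,320,3,"pics/s0c.png")
E
```

```text
top carton top ((426.257080078125, 37.86888122558594), (406.2412109375, 113.83235931396484), 2.2041757106781006) 0.1100289049953933 2494
[[221.09773   86.9308  ]
 [225.47578  -26.817335]
 [631.41644  -11.193039]
 [627.0384   102.5551  ]]
top rail ((513.17724609375, -149.76321411132812), (4.80004358291626, 261.51739501953125), 89.63556671142578) 0.02905956073302851 226
[[ 382.40594 -151.3315 ]
 [ 643.918   -152.99489]
 [ 643.94855 -148.19493]
 [ 382.43646 -146.53154]]
side carton top ((413.25384521484375, 39.05438232421875), (423.4964294433594, 117.98188781738281), 1.477321982383728) 0.11119968832878568 1899
[[200.05515   92.566574]
 [203.0969   -25.37609 ]
 [626.4525   -14.457809]
 [623.41077  103.484856]]
side rail ((509.5580749511719, -149.90158081054688), (13.439966201782227, 263.6373291015625), 88.69104766845703) 0.027345255835928617 246
[[ 377.6203  -153.60861]
 [ 641.18884 -159.63101]
 [ 641.49585 -146.19455]
 [ 377.9273  -140.17215]]
```

View pics/t0c.png

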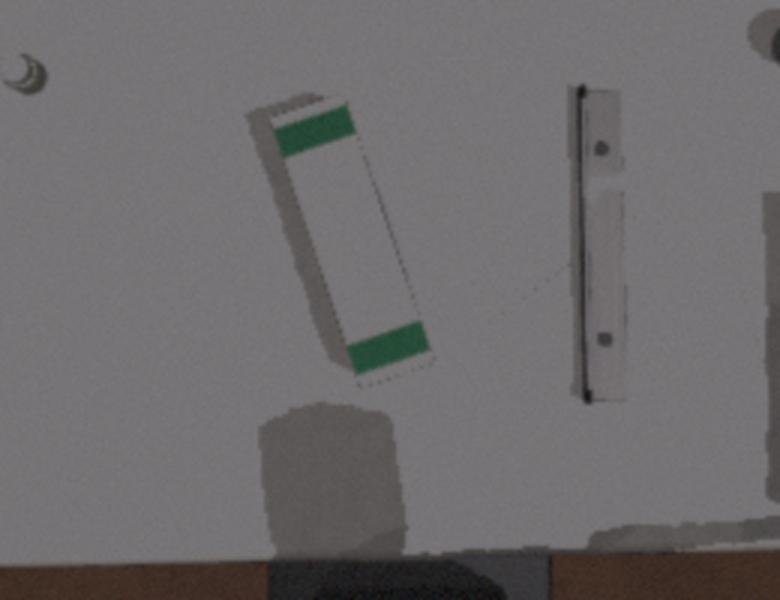

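View pics/s0c.png

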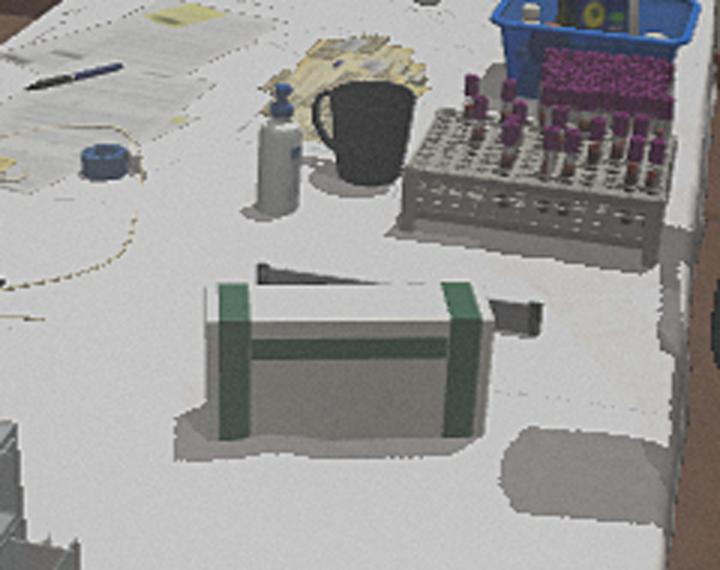

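```bash
python3 - <<'E'
from h import *
A=np.load("top0.npz");B=np.load("side0.npz")
for nm,Z in(("top",A),("side",B)):
    c=cloud(nm,Z["d"])
    m=((c[...,2]>.1)&(c[...,2]<.12)&(c[...,0]>.2)&(c[...,0]<.7)&(c[...,1]>-.1)&(c[...,1]<.25)).astype(np.uint8)
    m=cv2.morphologyEx(m,cv2.MORPH_OPEN,np.ones((3,3)))
    n,l,s,_=cv2.connectedComponentsWithStats(m)
    for k in range(1,n):
        if s[k,4]<100: continue
        q=c[l==k];r=cv2.minAreaRect((q[:,:2]*1000).astype(np.float32));print(nm,s[k],r,np.median(q[:,2]));print(cv2.boxPoints(r).round())
c=cloud("top",A["d"])
m=((c[...,2]>.015)&(c[...,2]<.3)).astype(np.uint8)
n,l,s,ce=cv2.connectedComponentsWithStats(m)
for k in range(1,n):
    if s[k,4]>60: 
        q=c[l==k];print(s[k],q.min(0).round(3),q.max(0).round(3))
E
```

```text
top [ 270  212   54   97 2457] ((515.9307861328125, 40.70878982543945), (219.85845947265625, 60.06269073486328), 18.18596839904785) 0.11000172299108146
[[402.  35.]
 [421. -22.]
 [630.  46.]
 [611. 104.]]
side [ 289  224   96   18 1509] ((512.2952270507812, 40.748497009277344), (217.00750732421875, 66.53965759277344), 18.243745803833008) 0.11137407884027584
[[399.  38.]
 [420. -25.]
 [626.  43.]
 [605. 106.]]
[ 403   46   45   32 1163] [ 0.988 -0.355  0.015] [ 1.074 -0.237  0.041]
[ 225   80   54   58 2426] [0.825 0.081 0.015] [0.935 0.202 0.159]
[449 106  23  24 276] [ 0.847 -0.408  0.015] [ 0.908 -0.353  0.031]
[   56   118   111   132 11371] [0.551 0.367 0.015] [0.83  0.557 0.197]
[ 478  159  147   80 6322] [ 0.56  -0.776  0.015] [ 0.76  -0.406  0.1  ]
[438 182  29  22 441] [ 0.655 -0.362  0.015] [ 0.697 -0.316  0.139]
[179 198  15  13 148] [0.646 0.301 0.015] [0.676 0.328 0.062]
[373 208   4 107 245] [ 0.382 -0.152  0.015] [ 0.644 -0.147  0.038]
[ 270  211   55   98 2481] [ 0.405 -0.021  0.052] [0.629 0.102 0.119]
[  443   246   161   109 13221] [ 0.286 -0.668  0.015] [ 0.546 -0.317  0.124]
[ 610  251   30  104 2553] [ 0.286 -0.817  0.015] [ 0.524 -0.706  0.113]
[145 267  29  28 236] [0.44  0.348 0.016] [0.505 0.412 0.046]
[ 274  381   69   99 4237] [-0.002 -0.053  0.015] [0.246 0.092 0.3  ]
[617 432  23  13 153] [ 0.138 -0.614  0.242] [ 0.163 -0.594  0.3  ]
[573 444  20  26 192] [ 0.108 -0.517  0.244] [ 0.14  -0.482  0.3  ]
```

```bash
cat >> h.py <<'E'
from scipy.spatial.transform import Rotation as R
def rows(target,yaw_y_deg,n,hand):
    """target TCP xyz, tool pointing down with tool y at yaw_y_deg in world"""
    s=get_state();q=s["ee_rot"];R0=R.from_quat([q[1],q[2],q[3],q[0]])
    a=np.radians(yaw_y_deg);y=np.array([np.cos(a),np.sin(a),0]);z=np.array([0,0,-1.]);x=np.cross(y,z)
    R1=R.from_matrix(np.c_[x,y,z]);w=(R0.inv()*R1).as_rotvec()
    d=(np.array(target)-s["position"])/n
    print("pos",s["position"].round(4),"toolx",R0.as_matrix()[:,0].round(3),"F",s["contact_force"].round(2),"t",s["clock"])
    out=[]
    for i in range(n):
        Ri=R0*R.from_rotvec(w*i/n)
        out.append(" ".join(f"{v:.1f}" for v in np.degrees(w)/n)+" "+" ".join(f"{v:.4f}" for v in Ri.inv().apply(d))+f" {hand}")
    print(";\n".join(out))
E
python3 -c "
from h import *
rows([.537,-.03,.231],18.2,12,100)"
```

```text
pos [ 0.1376 -0.5578  0.2305] toolx [0.971 0.239 0.   ] F [ 0.33  0.83 -0.39] t 0.1
-0.0 -0.0 -7.9 0.0428 -0.0347 0.0000 100;
-0.0 -0.0 -7.9 0.0472 -0.0285 0.0000 100;
-0.0 -0.0 -7.9 0.0507 -0.0218 0.0000 100;
-0.0 -0.0 -7.9 0.0532 -0.0147 0.0000 100;
-0.0 -0.0 -7.9 0.0547 -0.0073 -0.0000 100;
-0.0 -0.0 -7.9 0.0552 0.0003 -0.0000 100;
-0.0 -0.0 -7.9 0.0546 0.0078 -0.0000 100;
-0.0 -0.0 -7.9 0.0530 0.0152 -0.0000 100;
-0.0 -0.0 -7.9 0.0504 0.0223 -0.0000 100;
-0.0 -0.0 -7.9 0.0469 0.0290 -0.0000 100;
-0.0 -0.0 -7.9 0.0425 0.0351 -0.0000 100;
-0.0 -0.0 -7.9 0.0373 0.0406 -0.0000 100
```

Emit:
drive_tool --motion "0 0 -7.9 0.043 -0.035 0 100; 0 0 -7.9 0.047 -0.0285 0 100; 0 0 -7.9 0.051 -0.022 0 100; 0 0 -7.9 0.053 -0.015 0 100; 0 0 -7.9 0.055 -0.007 0 100; 0 0 -7.9 0.055 0 0 100; 0 0 -7.9 0.055 0.008 0 100; 0 0 -7.9 0.053 0.015 0 100; 0 0 -7.9 0.05 0.022 0 100; 0 0 -7.9 0.047 0.029 0 100; 0 0 -7.9 0.042 0.035 0 100; 0 0 -7.9 0.037 0.04 0 100"

```text
clock: 1.6
position: [0.5308, -0.0061, 0.2278]
ee_rot: [-0.001, 0.564, 0.826, 0.001]
contact_force: [0.7, -0.9, 0.5]
width: 0.0852
```

```bash
python3 -c "
from h import *
rows([.537,-.03,.085],18.2,6,100)"
```

```text
pos [ 0.5308 -0.0061  0.2278] toolx [-0.364  0.931  0.004] F [ 0.66 -0.89  0.47] t 1.6
0.0 -0.0 0.5 -0.0042 -0.0005 0.0238 100;
0.0 -0.0 0.5 -0.0042 -0.0005 0.0238 100;
0.0 -0.0 0.5 -0.0042 -0.0004 0.0238 100;
0.0 -0.0 0.5 -0.0042 -0.0004 0.0238 100;
0.0 -0.0 0.5 -0.0041 -0.0003 0.0238 100;
0.0 -0.0 0.5 -0.0041 -0.0003 0.0238 100
```

Emit:
drive_tool --motion "0 0 3 -0.025 -0.002 0 100; 0 0 0 0 0 0.03 100; 0 0 0 0 0 0.045 100; 0 0 0 0 0 0.045 100; 0 0 0 0 0 0.02 100; 0 0 0 0 0 0 100"

```text
clock: 2.35
position: [0.5403, -0.0234, 0.082]
ee_rot: [-0.002, 0.581, 0.814, 0.001]
contact_force: [-0.2, 0.1, 0.8]
width: 0.0855
```

```bash
python3 -c "
from h import *
rows([.537,-.03,.085],18.2,1,100)
p,d=get_image('side');cv2.imwrite('pics/s1.png',p[:,:,::-1])
p,d=get_image('top');crop(p,180,440,180,380,3,'pics/t1.png')"
```

```text
pos [ 0.5403 -0.0234  0.082 ] toolx [-0.324  0.946  0.006] F [-0.2   0.07  0.84] t 2.35
-0.0 -0.3 0.7 -0.0051 -0.0052 -0.0030 100
```

View pics/s1.png

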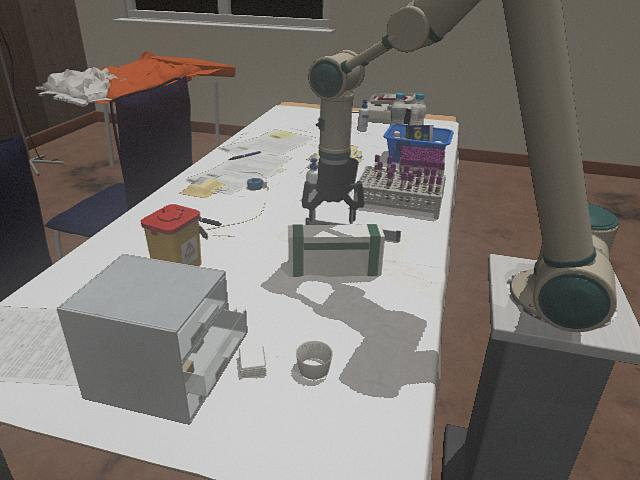

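View pics/t1.png

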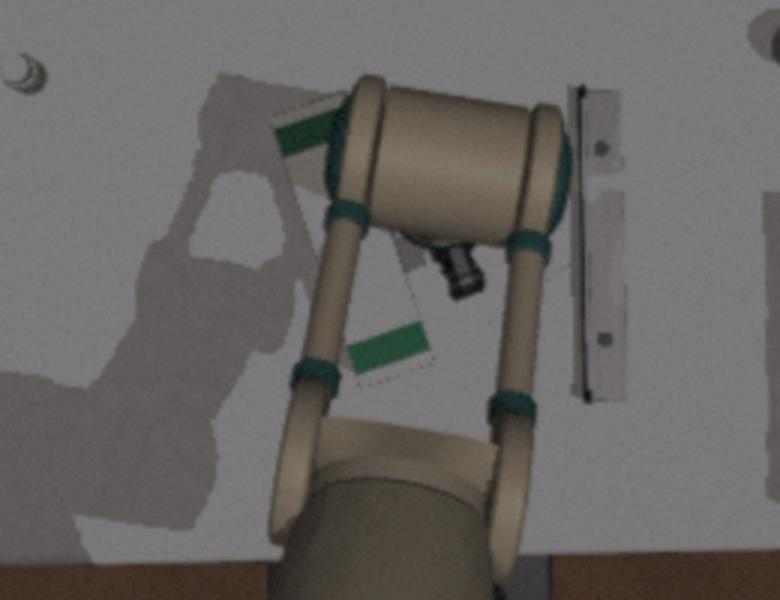

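Emit:
drive_tool --motion "0 0 0.7 0.01 -0.005 0 100; 0 0 0 0.01 0 0 100; 0 0 0 0.007 0 0 100; 0 0 0 0.007 0 0 100; 0 0 0 0.007 0 0 100"

```text
clock: 3.08
position: [0.5257, 0.0155, 0.0881]
ee_rot: [0.003, 0.586, 0.81, 0.004]
contact_force: [0.3, -1.2, 0.1]
width: 0.0854
```

Emit:
drive_tool --motion "0 0 0 0.007 0 0 100; 0 0 0 0.007 0 0 100; 0 0 0 0.007 0 0 100"

```text
clock: 3.45
position: [0.5187, 0.037, 0.088]
ee_rot: [0.003, 0.586, 0.81, 0.004]
contact_force: [0.2, 0.3, 1.1]
width: 0.0854
```

```bash
python3 -c "
from h import *
rows([.537,-.03,.085],18.2,1,100)
p,d=get_image('side');crop(p,220,460,130,320,3,'pics/s2.png')"
```

```text
pos [0.5187 0.037  0.088 ] toolx [-0.312  0.95  -0.   ] F [0.22 0.29 1.07] t 3.45
0.6 0.0 -0.0 -0.0694 -0.0036 0.0030 100
```

View pics/s2.png

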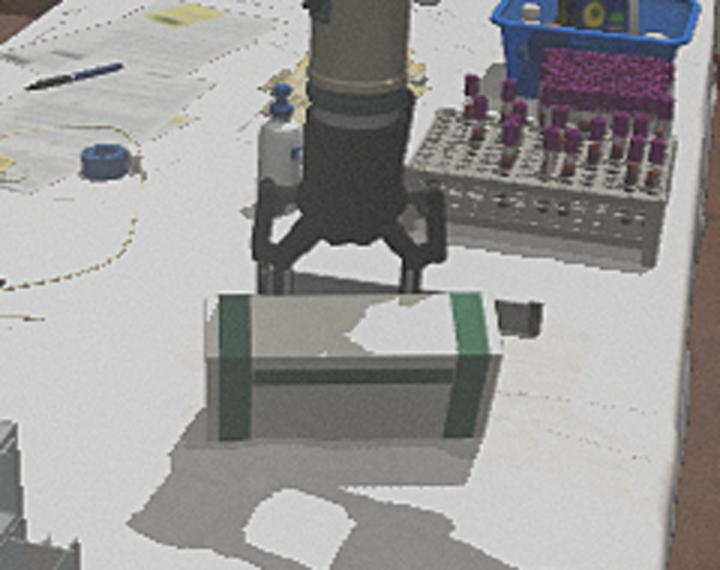

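The carton is leaning well and its lower edge (crop row ~440) has not slid. I'll continue.

Emit:
drive_tool --motion "0 0 0 0.006 0 0 100; 0 0 0 0.006 0 0 100; 0 0 0 0.006 0 0 100; 0 0 0 0.004 0 0 100; 0 0 0 0 0 0 100; 0 0 0 0 0 0 100"

```text
clock: 4.25
position: [0.5104, 0.0606, 0.0876]
ee_rot: [0.002, 0.586, 0.81, 0.004]
contact_force: [-0.9, 1.1, -0.3]
width: 0.0852
```

```bash
python3 -c "
from h import *
rows([.537,-.03,.085],18.2,1,100)
p,d=get_image('side');crop(p,220,460,130,320,3,'pics/s3.png')"
```

```text
pos [0.5104 0.0606 0.0876] toolx [-0.313  0.95   0.001] F [-0.92  1.06 -0.31] t 4.25
0.5 -0.1 0.0 -0.0944 -0.0031 0.0024 100
```

View pics/s3.png

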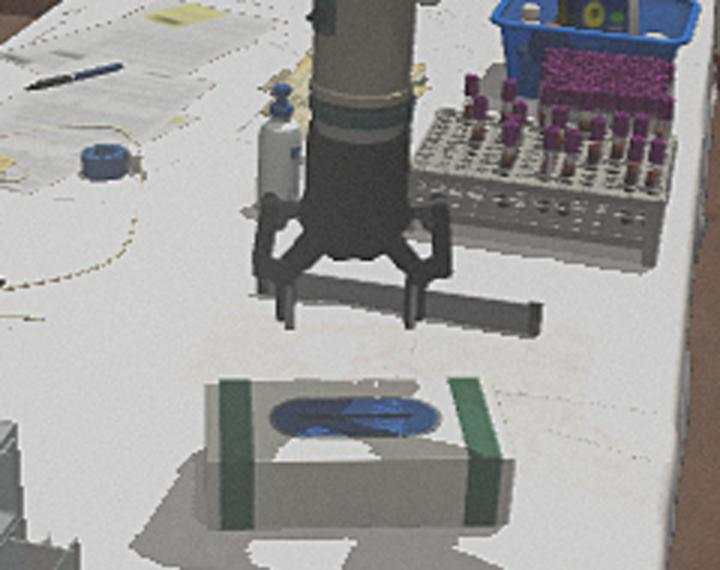

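Emit:
drive_tool --motion "0 0 0 0.01 0 -0.03 100; 0 0 0 0.045 0 0 100; 0 0 0 0.05 0 0 100; 0 0 0 0.045 0 0 100; 0 0 0 0 0 0 100"

```text
clock: 4.92
position: [0.4645, 0.2055, 0.119]
ee_rot: [0.003, 0.588, 0.809, 0.005]
contact_force: [0.6, 0.1, -0.0]
width: 0.0856
```

```bash
cat > m.py <<'E'
from h import *
import sys
def meas(tag):
    for n in("side","top"):
        p,d=get_image(n);crop(p,*((220,460,130,320) if n=="side" else (180,440,180,380)),3,f"pics/{n}{tag}.png")
        c=cloud(n,d)
        m=((c[...,2]>.05)&(c[...,2]<.07)&(c[...,0]>.25)&(c[...,0]<.75)&(c[...,1]>-.22)&(c[...,1]<.29)).astype(np.uint8)
        m=cv2.morphologyEx(m,cv2.MORPH_OPEN,np.ones((3,3)))
        k,l,s,_=cv2.connectedComponentsWithStats(m)
        for i in range(1,k):
            if s[i,4]<150: continue
            q=c[l==i];r=cv2.minAreaRect((q[:,:2]*1000).astype(np.float32));print(n,s[i,4],np.round(r[0],1),np.round(r[1],1),round(r[2],1),np.median(q[:,2]).round(4));print(cv2.boxPoints(r).round().tolist())
meas(sys.argv[1])
E
python3 m.py 4;python3 -c "
from h import *
rows([.457,.212,.012],18.2,4,100)"
```

```text
side 2968 [484.6 125.2] [219.4 116. ] 18.6 0.0618
[[362.0, 145.0], [399.0, 35.0], [607.0, 105.0], [570.0, 215.0]]
top 4206 [488.7 124.6] [219.8 110.5] 18.2 0.0601
[[367.0, 143.0], [402.0, 38.0], [610.0, 106.0], [576.0, 211.0]]
pos [0.4655 0.2034 0.119 ] toolx [-0.306  0.952 -0.   ] F [ 0.19 -0.35  1.07] t 5.025
0.2 0.0 -0.1 0.0027 -0.0017 0.0267 100;
0.2 0.0 -0.1 0.0027 -0.0016 0.0267 100;
0.2 0.0 -0.1 0.0027 -0.0015 0.0267 100;
0.2 0.0 -0.1 0.0027 -0.0014 0.0267 100
```

View pics/top4.png

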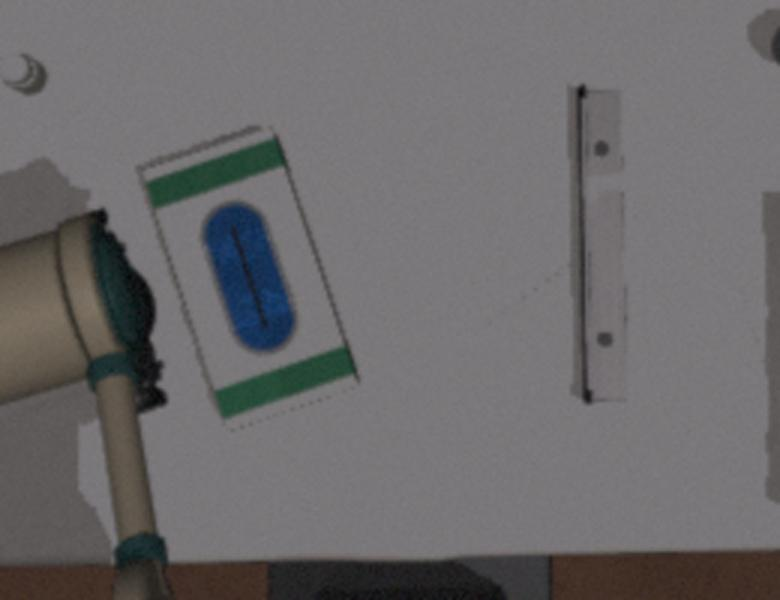

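View pics/side4.png

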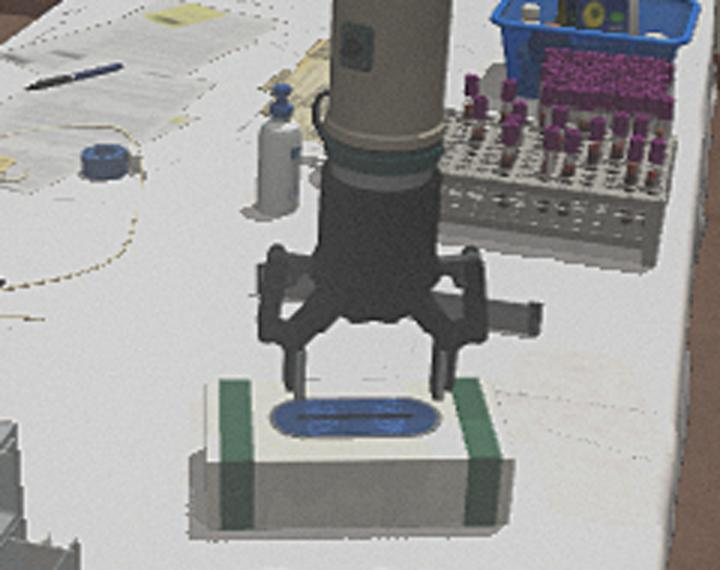

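Emit:
drive_tool --motion "0.5 0 0 0.017 -0.002 0 100; 0 0 0 0.003 0 0.03 100; 0 0 0 0 0 0.04 100; 0 0 0 0 0 0.025 100; 0 0 0 0 0 0.008 100; 0 0 0 0 0 0 100"

```text
clock: 5.78
position: [0.461, 0.2214, 0.0145]
ee_rot: [0.002, 0.593, 0.805, 0.003]
contact_force: [0.0, 0.0, 0.6]
width: 0.0859
```

```bash
python3 -c "
from h import *
rows([.467,.187,.016],18.2,3,100)"
```

```text
pos [0.461  0.2214 0.0145] toolx [-0.297  0.955  0.   ] F [0.02 0.02 0.56] t 5.775
0.1 -0.0 -0.3 -0.0115 -0.0015 -0.0005 100;
0.1 -0.0 -0.3 -0.0115 -0.0015 -0.0005 100;
0.1 -0.0 -0.3 -0.0115 -0.0016 -0.0005 100
```

Emit:
drive_tool --motion "0 0 -0.9 -0.0115 -0.001 0 100; 0 0 0 -0.010 -0.001 0 100; 0 0 0 -0.007 -0.001 0 100; 0 0 0 -0.007 0 0 100; 0 0 0 -0.008 0 0 100; 0 0 0 -0.008 0 0 100; 0 0 0 -0.008 0 0 100; 0 0 0 -0.008 0 0 100; 0 0 0 -0.008 0 0 100"

```text
clock: 6.9
position: [0.485, 0.1462, 0.0178]
ee_rot: [0.003, 0.587, 0.809, 0.006]
contact_force: [-0.3, 0.7, 0.6]
width: 0.0857
```

```bash
python3 m.py 5; python3 -c "
from h import *
rows([.513,-.026,.016],0,16,100)"
```

```text
side 1387 [495.5  92. ] [218.1 138.4] 17.9 0.0614
[[370.0, 124.0], [413.0, -7.0], [621.0, 60.0], [578.0, 191.0]]
top 3669 [502.9  82. ] [220.1 110.1] 18.2 0.0601
[[381.0, 100.0], [416.0, -5.0], [625.0, 64.0], [590.0, 169.0]]
pos [0.4853 0.1457 0.0178] toolx [-0.31   0.951  0.001] F [-0.48  0.18  0.11] t 7.0
0.0 -0.0 1.1 -0.0107 -0.0017 0.0001 100;
0.0 -0.0 1.1 -0.0108 -0.0015 0.0001 100;
0.0 -0.0 1.1 -0.0108 -0.0013 0.0001 100;
0.0 -0.0 1.1 -0.0108 -0.0010 0.0001 100;
0.0 -0.0 1.1 -0.0108 -0.0008 0.0001 100;
0.0 -0.0 1.1 -0.0109 -0.0006 0.0001 100;
0.0 -0.0 1.1 -0.0109 -0.0004 0.0001 100;
0.0 -0.0 1.1 -0.0109 -0.0002 0.0001 100;
0.0 -0.0 1.1 -0.0109 0.0000 0.0001 100;
0.0 -0.0 1.1 -0.0109 0.0002 0.0001 100;
0.0 -0.0 1.1 -0.0109 0.0005 0.0001 100;
0.0 -0.0 1.1 -0.0109 0.0007 0.0001 100;
0.0 -0.0 1.1 -0.0108 0.0009 0.0001 100;
0.0 -0.0 1.1 -0.0108 0.0011 0.0001 100;
0.0 -0.0 1.1 -0.0108 0.0013 0.0001 100;
0.0 -0.0 1.1 -0.0108 0.0015 0.0001 100
```

View pics/side5.png

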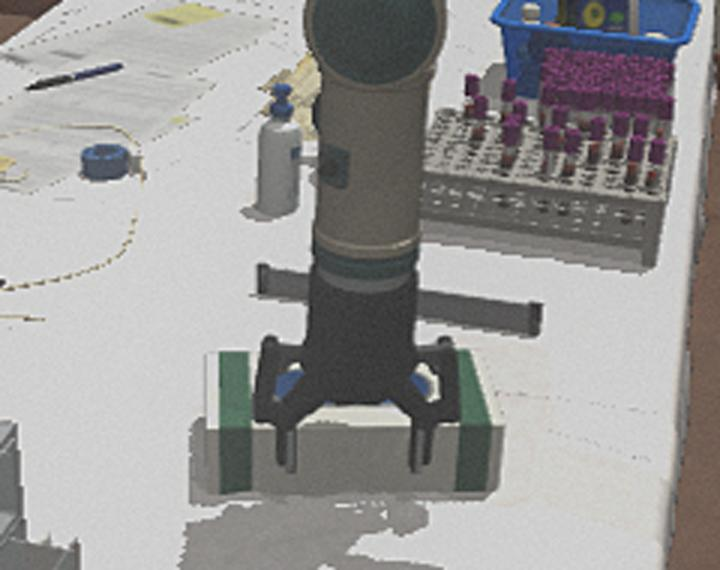

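Emit:
drive_tool --motion "0 0 1.5 -0.0105 -0.0017 0 100; 0 0 1.5 -0.0105 -0.0014 0 100; 0 0 1.5 -0.0105 -0.0011 0 100; 0 0 1.5 -0.0105 -0.0008 0 100; 0 0 1.5 -0.0105 -0.0005 0 100; 0 0 1.5 -0.0105 -0.0002 0 100; 0 0 1.5 -0.0105 0.0001 0 100; 0 0 1.5 -0.0105 0.0004 0 100"

```text
clock: 8.0
position: [0.4997, 0.0573, 0.0178]
ee_rot: [0.003, 0.674, 0.739, 0.007]
contact_force: [-0.3, 1.6, 1.7]
width: 0.0854
```

```bash
python3 m.py 6; python3 -c "
from h import *
rows([.513,-.026,.016],0,8,100)"
```

```text
side 701 [549.8  26.6] [ 98.6 181.2] 62.3 0.0611
[[447.0, 25.0], [607.0, -59.0], [653.0, 28.0], [492.0, 112.0]]
side 524 [414.2  -3.7] [143.5  62.6] 85.5 0.0617
[[377.0, -73.0], [440.0, -78.0], [451.0, 65.0], [389.0, 70.0]]
top 2689 [502.9  -9.9] [219.8 110.8] 5.1 0.0602
[[388.0, 36.0], [398.0, -75.0], [617.0, -55.0], [607.0, 55.0]]
pos [0.4998 0.0566 0.0177] toolx [-0.092  0.996  0.003] F [-0.21 -0.32  0.25] t 8.1
0.1 -0.0 0.7 -0.0104 0.0007 0.0002 100;
0.1 -0.0 0.7 -0.0104 0.0008 0.0002 100;
0.1 -0.0 0.7 -0.0104 0.0009 0.0002 100;
0.1 -0.0 0.7 -0.0104 0.0010 0.0002 100;
0.1 -0.0 0.7 -0.0104 0.0012 0.0002 100;
0.1 -0.0 0.7 -0.0104 0.0013 0.0002 100;
0.1 -0.0 0.7 -0.0104 0.0014 0.0002 100;
0.1 -0.0 0.7 -0.0103 0.0015 0.0002 100
```

View pics/top6.png

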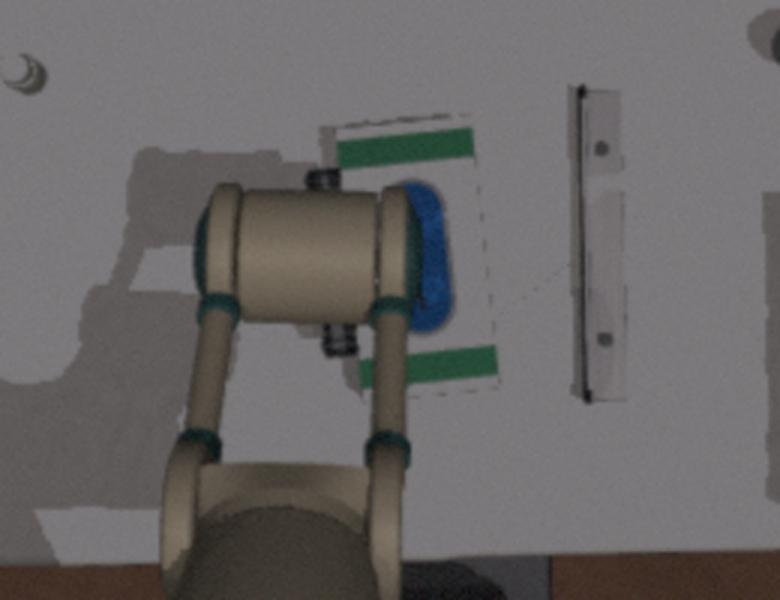

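Emit:
drive_tool --motion "0 0 0.9 -0.0105 0.0007 0 100; 0 0 0.9 -0.0105 0.0009 0 100; 0 0 0.9 -0.0105 0.001 0 100; 0 0 0.9 -0.0105 0.0012 0 100; 0 0 0.9 -0.0105 0.0013 0 100; 0 0 0.8 -0.010 0.0015 0 100; 0 0 0 -0.008 0.0012 0 100"

```text
clock: 8.98
position: [0.5109, -0.0173, 0.0176]
ee_rot: [0.002, 0.71, 0.705, 0.006]
contact_force: [-0.7, 2.1, 0.9]
width: 0.0853
```

```bash
python3 m.py 7; python3 -c "
from h import *
rows([.513,-.026,.016],0,2,100)"
```

```text
side 604 [539.6 -42. ] [ 81.6 186.4] 67.5 0.0611
[[438.0, -44.0], [610.0, -115.0], [641.0, -40.0], [469.0, 31.0]]
side 489 [419.2 -81.4] [ 54.2 116.5] 2.5 0.0618
[[390.0, -24.0], [395.0, -141.0], [449.0, -138.0], [444.0, -22.0]]
top 1826 [508.5 -84.2] [110.4 218.2] 89.5 0.0602
[[399.0, -138.0], [617.0, -140.0], [618.0, -30.0], [400.0, -28.0]]
top 434 [429.5 -49.2] [40.1 64.1] 84.1 0.06
[[396.0, -66.0], [459.0, -72.0], [463.0, -33.0], [400.0, -26.0]]
pos [ 0.5113 -0.0178  0.0175] toolx [0.007 1.    0.005] F [-0.31  0.26 -0.6 ] t 9.075
0.4 -0.1 -0.2 -0.0041 0.0009 0.0008 100;
0.4 -0.1 -0.2 -0.0041 0.0009 0.0008 100
```

View pics/top7.png

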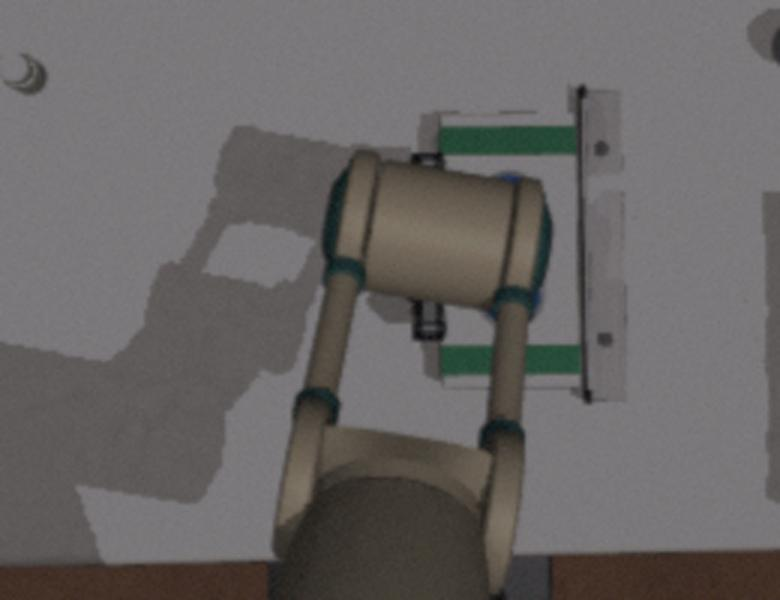

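Emit:
drive_tool --motion "0 0 0 -0.004 0.001 0 100; 0 0 0 -0.003 0.001 0 100; 0 0 0 -0.002 0 0 100"

```text
clock: 9.45
position: [0.5126, -0.0267, 0.0173]
ee_rot: [0.002, 0.709, 0.705, 0.006]
contact_force: [-0.2, 1.5, 1.1]
width: 0.0855
```

Emit:
drive_tool --motion "0 0 0 -0.002 0 0 100; 0 0 0 -0.002 0 0 100"

```text
clock: 9.7
position: [0.5125, -0.0271, 0.0174]
ee_rot: [0.0, 0.71, 0.705, 0.008]
contact_force: [0.3, 11.8, 1.7]
width: 0.0852
```

Emit:
drive_tool --motion "0 0 0 -0.002 0 0 100; 0 0 0 -0.001 0 0 100"

```text
clock: 9.95
position: [0.5125, -0.0268, 0.0174]
ee_rot: [-0.002, 0.709, 0.705, 0.01]
contact_force: [0.1, 3.0, 0.5]
width: 0.0849
```

Emit:
drive_tool --motion "0 0 0 0.012 0 0 100; 0 0 0 0.025 0 0 100; 0 0 0 0.03 0 0 100; 0 0 0 0 0 -0.04 100; 0 0 0 0.03 0 -0.06 100; 0 0 0 0.05 0 -0.05 100; 0 0 0 0.05 0 -0.02 100; 0 0 0 0.03 0 0 100; 0 0 0 0 0 0 100"

```text
clock: 11.08
position: [0.5129, 0.1986, 0.1871]
ee_rot: [0.001, 0.709, 0.705, 0.01]
contact_force: [-0.8, -0.9, -0.5]
width: 0.0856
```

```bash
python3 m.py 8; python3 -c "
from h import *
rows([.513,-.026,.016],0,1,100)
A=np.load('top0.npz');p,d=get_image('top')
c=cloud('top',d)
m=((c[...,2]>.015)&(c[...,2]<.3)).astype(np.uint8)
n,l,s,ce=cv2.connectedComponentsWithStats(m)
for k in range(1,n):
    if s[k,4]>60: 
        q=c[l==k];print(s[k],q.min(0).round(3),q.max(0).round(3))
"
```

```text
side 1856 [506.5 -92.8] [120.1 221.3] 89.5 0.0618
[[395.0, -152.0], [617.0, -154.0], [618.0, -34.0], [396.0, -32.0]]
top 4151 [509.3 -92.9] [110.3 220.3] 89.7 0.0602
[[399.0, -148.0], [619.0, -149.0], [620.0, -38.0], [399.0, -37.0]]
pos [0.5127 0.1966 0.1866] toolx [0.007 1.    0.012] F [ 1.28 -0.58 -0.38] t 11.175
0.9 -0.7 -0.4 -0.2246 -0.0007 0.1679 100
[ 403   46   46   34 1171] [ 0.983 -0.355  0.015] [ 1.074 -0.239  0.041]
[ 225   80   54   58 2427] [0.824 0.081 0.015] [0.934 0.202 0.155]
[449 106  23  24 277] [ 0.847 -0.408  0.015] [ 0.909 -0.353  0.032]
[   56   118   107   117 11062] [0.582 0.378 0.015] [0.83  0.557 0.198]
[ 478  159  147   80 6318] [ 0.56  -0.776  0.015] [ 0.76  -0.406  0.099]
[438 182  29  22 441] [ 0.655 -0.362  0.015] [ 0.697 -0.316  0.141]
[179 198  16  13 150] [0.646 0.3   0.016] [0.676 0.328 0.062]
[ 329  208   48  107 4232] [ 0.382 -0.152  0.02 ] [ 0.645 -0.037  0.07 ]
[  443   246   161   109 13226] [ 0.286 -0.668  0.015] [ 0.545 -0.317  0.122]
[ 610  251   30  104 2550] [ 0.286 -0.818  0.015] [ 0.524 -0.707  0.11 ]
[ 272  436   87   44 2193] [ 0.003 -0.093  0.015] [0.093 0.099 0.202]
```

View pics/top8.png

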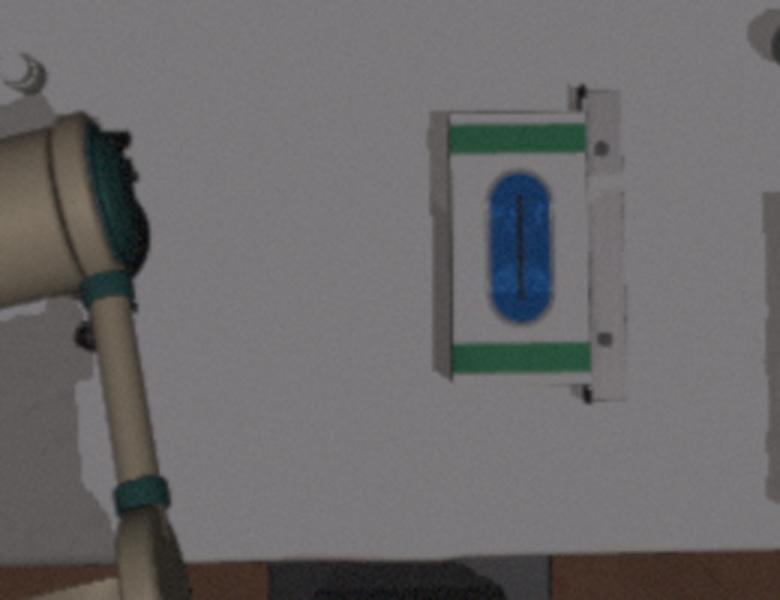

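View pics/side8.png

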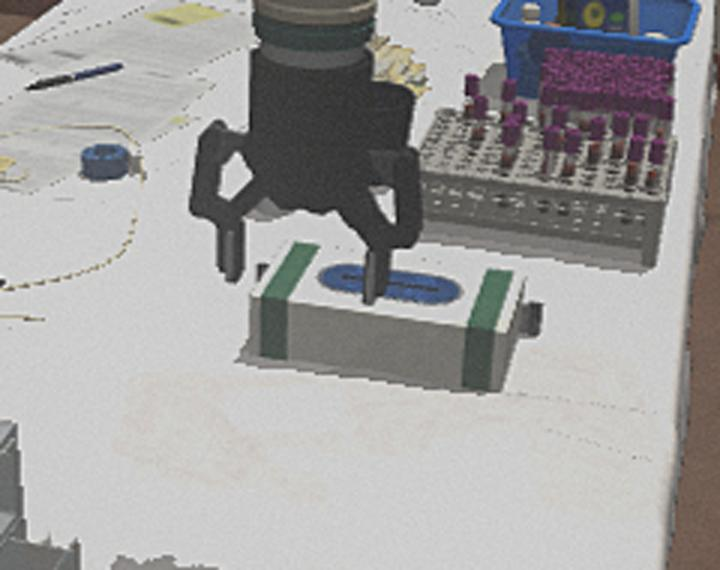

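```bash
python3 -c "
from rig import *
print(sign_off())"
```

```text
the job is handed in; nothing more can be done
None
```

The glove carton now lies flat on its back with the blue oval facing up, its long side flush against the stop rail. I handed the job in at about 11 s on the robot's clock.

**What I did:** I pushed high on the oval face with the open fingers, and the carton tipped away from the rail and fell onto its back. I then pushed low on its long side with both fingers, turned it about 18° on the way, and pressed it against the rail. The highest force I read was about 12 N, at the rail. I then withdrew the arm clear of everything.

**Last checks:**

| Check | Carton | Rail |
|---|---|---|
| Top height | 60 mm | – |
| Angle | about −0.3° | about −0.4° |
| Face against the rail | y ≈ −0.148 m | front face at y ≈ −0.147 m |
| Centre along the rail | x = 0.509 m | x = 0.513 m |

- **Flushness:** the 1 mm difference between the two faces is within the calibration error of about 2 mm. The side camera gave the same centre within 3 mm, but made the carton about 10 mm wider.
- **Bystanders:** in the last top view the skin spray, ointment bottle and dark mug had not moved. The arm hid the steel cup and the swabs, so I did not re-measure those two. The pushing stayed more than 0.1 m from the cup, and I did not measure the swabs' own position.

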